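Hang the T-handle key back on its fork

ROBOT

A 7-joint arm with a two-finger parallel gripper is mounted at the origin on a cart in front of the work surface, level with it; the furniture and walls round the work are solid. World frame = base frame: x ahead of the robot, y to its left, z up, the work surface at z = 0. Lengths are in m, angles in rad, forces in N, time in s.
With the tool pointing down it reaches from about 0.4 to 0.875 m from the base axis. Payload 6.5 kg.
Tool frame: the origin (TCP) lies between the finger pads; the fingertips stand 8 mm ahead of it and the grasp point (between the pads) lies 11 mm behind it; z points along the fingers, y is the line along which they close (so a half turn about z gives the same grasp; the last joint's range is limited). The gripper opens to 85 mm and grips with 20 to 120 N. Pads are 22 mm wide; open, the fingers measure 114 mm over their backs; the gripper's body (76 mm by 85 mm) begins 54 mm behind the grasp point. The pads swing forward as they close: fully open they stand 13 mm farther back than shut.
Start: joints at [1.252, 0.536, -0.004, 1.538, 0.003, 1.067, -0.071], TCP at [0.163, -0.629, 0.239] pointing down, gripper open.
Joint ranges: [-2.7, 2.7], [-0.37, 2.16], [-1.27, 1.26], [0.24, 2.4], [-1.31, 4.45], [0.19, 1.91], [-2.76, 2.76]. Speed limits (rad/s): [2.39, 2.39, 3.14, 3.14, 3.14, 3.14, 3.14].

INTERFACE

Orientations are given as a 3x3 rotation matrix whose columns are the frame's x, y, z axes.
In Python, from cell import manip gives the robot as it stands.
- The arm moves only by the tool arm_command, never from a script. Its argument "targets" is a list of rows, each an object with "linear": the shift along the tool's x, y, z in m, a list of three; "delta_rot": the turn, a rotation vector about the tool's x, y, z in degrees, a list of three. In form: [{"linear": [dx, dy, dz], "delta_rot": [wx, wy, wz]}, ...]. A call has 1 to 8 rows; each row shifts and turns the commanded pose from where the row before left it, along the tool's axes as they then stand; what a row does not reach is not made up. A row lasts 1/12 s, in which the tool goes at most 41.7 mm and 7.16 degrees, less where a joint would pass 70% of its speed; a pose out of reach is approached as far as the arm can. A call is refused whole if a number of a shift passes 0.0417 or a number of a turn 7.16, either way. A call with a gripper value outside its range is refused whole. "claw" is the gripper's target within -1 to 1 (shut at 1, half-way at 0, fully open at -1), set as the call begins (left out, the last holds). The fingers move at their own pace and stop on an object; "force" is the grip in N (left out, the last holds). Time passes only in rows, so rows that do not move let the fingers close. It gives the time, the measured TCP pose, the force, the opening and the grip force at its end, in the units of the state.
- manip.observe(): the state, without advancing time (a new reading comes with each control period).
- manip.read_camera(name): name is "side" or "top"; returns the picture (480x640x3 uint8, red, green, blue); there is no depth.
- manip.camera_info(name): a dict with "vertical_fov" (degrees; the focal length in pixels is half the picture's height over the tangent of half this angle, whatever the lens; pixels are square), "cx", "cy" (the principal point, pixels), "R" (3x3) and "t" (3): a world point X has camera coordinates R X + t. Camera axes: x right, y down, z forward; pixel columns grow to the right and rows downward; lengths in m; the calibration is good to about 2 mm. A picture is of the moment at which its call begins. camera_info takes no time and is no camera call.
- manip.finish_job(): hands the job in; it is judged then, once.
The state is a dict: "clock": time; "q": joint angles; "dq": joint speeds; "joint_torque": joint torques, N m; "tcp_pos": TCP position; "ee_rot": TCP orientation; "contact_force": force on the tool from outside, world axes, zero at the start; "moment": the same for the moment, N m; "grip_width": opening from 0.0 (shut) to 1.0 (fully open); "gripper_force": force on a finger pad.
Only numpy, scipy, OpenCV 4.12 (cv2) and the standard library are available. Lean on these libraries where they do the work, as an engineer would, in place of code of your own. Each camera call takes 0.05 s, during which the arm holds its last target. There are 200 camera calls.

TASK

Lift the T-handle key out of the drilled steel block and hang it on the empty middle fork of the rack, between the two keys that already hang there: slide its shank in from the open mouth, past the sprung catch to the end of the slot, let its collar down flat on the fork with the handle in line with the rail, and let go. The middle fork was clamped by hand and does not stand exactly in the middle of the bay or quite as far out as the others, so feel for it gently; never force the key against the rack, and do not knock the neighbouring keys, the gear or the tape measure.

Things in the scene. Friction and masses are not known exactly. Their poses are not given: they have to be found in the camera images.
- key_handle (a point): Centre of the key's handle, a black crossbar 18 (x) x 70 (y) x 20 (z) mm, gripped across its 18 mm. The key is a T: a steel shank 9 mm thick runs straight down (-z) from the handle's middle and bears a round collar. z points up the shank, y along the handle. Shank tip 136 mm below this point. About 0.18 kg. Starts upright in the block's hole
- key_collar (a point): Centre of the underside of the key's round dark steel collar (24 mm across, 6 mm thick), on the shank's axis, 46 mm below the handle's centre; 90 mm of bare shank, 9 mm in diameter, hang below it. Axes as key_handle
- key_tip (a point): Lower end of the key's shank, on its axis; same axes as key_handle
- key: The T-handle key as a whole; origin and axes as point key_collar
- block: Fixed dark steel block 70 (x) x 90 (y) x 45 (z) mm with a 10 mm vertical hole, 30 mm deep, in the middle of its top; origin at the centre of its underside on the table
- rack: Fixed tool rack: foot 100 x 290 mm, two posts and a horizontal rail that carries three flat steel forks. Origin at the middle of its underside; x points into the rack (keys are slid in along +x), y along the rail, z up. Rail and fork tops are 150 mm up; only hanging keys stand higher. The rack bears a push of 18 N at the most
- bay (a point): Middle of the bay between the outer forks, level with the forks' top face, at the x where a shank's axis stands when fully home in an outer fork; axes as the rack's. The middle fork is empty and firmly clamped, but displaced from this point by up to 18 mm along y and 5 mm along x, which is not measured. Its +y prong has a sprung catch, see fork_right
- fork_left (a point): The outer fork at +92 mm (y) from the bay, same place on it as bay. All three forks are alike: two prongs 8 mm wide, 8 mm thick, with a 11.5 mm slot between, open to -x (27.5 mm over both). The prongs reach 45 mm to -x of this point; their last 5 mm turn up 4 mm above the top face. The slot's end stops a 9 mm shank with its axis at this x. The collar rests on the prongs
- fork_right (a point): The outer fork at -92 mm (y) from the bay, as fork_left. On each outer fork hangs a key, its 18 x 70 x 20 mm handle along the rail and centred 46 mm above this point: 114 mm are free between them. Only the middle fork has a catch: a round nose that bulges 4.5 mm into its slot from the +y prong, 12 mm before a fully home shank's axis; pushing a shank past it takes up to 6 N
- key_long: Neighbouring T-handle key with a longer shank (115 mm below its collar), hanging loose on an outer fork (either side); origin at the centre of its collar's underside, y along its handle, z up. Bystander
- key_short: Neighbouring T-handle key with a shorter shank (70 mm below its collar), hanging loose on the other outer fork; origin and axes as key_long. Bystander
- gear: Loose steel gear, 60 mm across, 21 mm high, lying on the table; origin at the centre of its underside. Bystander
- tape_measure: Loose tape measure 37 x 77 x 60 mm standing on the table; origin at the centre of its underside. Bystander
There are look-alikes about, which are no part of the job. Leave any blue look-alike of the block alone.

How it is judged:
By the outcome, as a careful person would: the job done as asked, in the order asked, and still so for the second after the job is handed in, with the robot touching nothing.
It also fails if it takes over 59 s, if anything falls off the work surface, if the arm or the gripper's body presses on something with over 40 N, if the wrist force passes 120 N, or if a joint passes its speed limit or range.

## Working session

There is one attempt and no reset: what is moved stays moved. The work goes in short steps, Python scripts to look and compute and a tool call to move; the robot and the scene stay as the last step left them, time stands still between calls to the robot, and variables do not carry over. Pictures are saved under pics/ and viewed, at most 10 in all, crops included, and the job is handed in when it is done.

Besides the shell and the picture viewer there is one more tool, called as name([rows], argument=value, ...), one row to a line, values as JSON. arm_command: Moves the arm, as the interface text tells. Its arguments: {"type":"object","properties":{"targets":{"type":"array"},"claw":{"type":"number"},"force":{"type":"number"}},"required":["targets"]}

```bash
mkdir -p pics; ls; python3 - <<'E'
from cell import manip
import cv2,numpy as np
for n in("side","top"):
    im=manip.read_camera(n); cv2.imwrite(f"pics/{n}0.png",im[...,::-1])
    i=manip.camera_info(n); print(n,i['vertical_fov'],i['cx'],i['cy'],np.round(i['R'],4).tolist(),np.round(i['t'],4).tolist(), {k:v for k,v in i.items() if k not in('R','t')})
s=manip.observe(); print({k:np.round(v,3).tolist() for k,v in s.items()})
E
```

```text
pics
side 44.7968195308032 314.05725500948853 241.7279650328949 [[0.9823, -0.1872, 0.0103], [-0.0705, -0.4202, -0.9047], [0.1737, 0.8879, -0.4259]] [-0.4854, 0.1374, 0.8563] {'vertical_fov': 44.7968195308032, 'cx': 314.05725500948853, 'cy': 241.7279650328949}
top 50.38593137938818 326.2728632858314 238.59552642048416 [[0.0097, -0.9994, -0.0332], [-0.9846, -0.0038, -0.1746], [0.1744, 0.0344, -0.9841]] [0.0419, 0.5187, 0.9583] {'vertical_fov': 50.38593137938818, 'cx': 326.2728632858314, 'cy': 238.59552642048416}
{'clock': 0.1, 'q': [1.252, 0.537, -0.004, 1.539, 0.003, 1.067, -0.071], 'dq': [-0.002, -0.001, 0.001, -0.002, 0.0, -0.001, 0.0], 'joint_torque': [0.003, -58.457, 1.052, -25.978, 0.013, 0.005, 0.0], 'tcp_pos': [0.162, -0.629, 0.238], 'ee_rot': [[0.968, 0.25, -0.0], [0.25, -0.968, 0.002], [-0.0, -0.002, -1.0]], 'contact_force': [-0.326, -0.309, 0.062], 'moment': [0.008, 0.029, 0.01], 'gripper_force': 0.0, 'grip_width': 1.001}
```

View pics/side0.png

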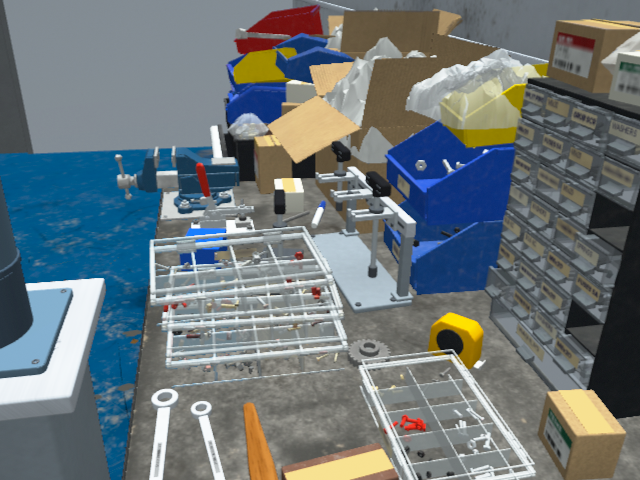

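View pics/top0.png

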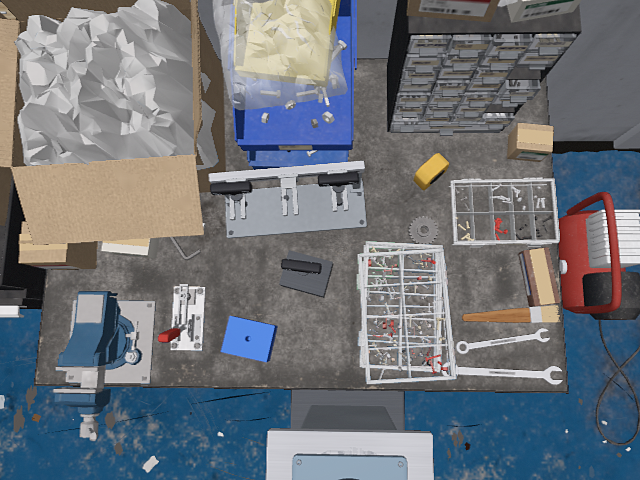

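Candidates for the key in top view: the black bar on the dark block at (302,267), and the handles of the hanging keys at (232,187) and (338,179). For the block: the dark one at (305,277), versus the blue look-alike at (248,338). I choose the bar on the dark block; checking it in a close crop.

```bash
cat > h.py <<'E'
from cell import manip
import cv2,numpy as np
def cam(n):
    i=manip.camera_info(n); f=240/np.tan(np.radians(i['vertical_fov']/2)); return f,i['cx'],i['cy'],np.array(i['R']),np.array(i['t'])
def plane(n,uv,z):
    f,cx,cy,R,t=cam(n); C=-R.T@t; d=R.T@np.array([(uv[0]-cx)/f,(uv[1]-cy)/f,1]); return C+d*(z-C[2])/d[2]
def proj(n,X):
    f,cx,cy,R,t=cam(n); c=R@np.array(X)+t; return np.array([cx+f*c[0]/c[2],cy+f*c[1]/c[2]])
def two(a,b):
    A=[];B=[]
    for n,uv in(("top",a),("side",b)):
        f,cx,cy,R,t=cam(n)
        for k,(p,c) in enumerate(((uv[0],cx),(uv[1],cy))):
            A.append((p-c)/f*R[2]-R[k]); B.append(t[k]-(p-c)/f*t[2])
    x,r,_,_=np.linalg.lstsq(np.array(A),np.array(B),rcond=None); return x,r
E
python3 - <<'E'
from h import *
a=cv2.imread("pics/top0.png"); c=a[150:310,200:380]; cv2.imwrite("pics/crop1.png",cv2.resize(c,None,fx=3.75,fy=3.75,interpolation=cv2.INTER_CUBIC)[:600])
m=(a.max(2)<38).astype(np.uint8)
n,l,s,ce=cv2.connectedComponentsWithStats(m[150:310,200:380])
for k in range(1,n):
    if s[k,4]>60:
        p=np.argwhere(l==k)[:,::-1].astype(np.float32)+[200,150]
        print(s[k],ce[k]+[200,150],cv2.minAreaRect(p.astype(np.float32)))
b=cv2.imread("pics/side0.png"); cv2.imwrite("pics/crop2.png",cv2.resize(b[130:310,220:420],None,fx=3.3,fy=3.3,interpolation=cv2.INTER_CUBIC))
for z,uv in((.161,(302,267)),(.206,(232,187)),(.206,(338,179))): print(plane("top",uv,z))
E
```

```text
[118  27  41  10 105] [336.88571429 183.01904762] ((337.7417907714844, 182.44313049316406), (40.187137603759766, 7.902804851531982), 4.289153099060059)
[11 41 36  4 81] [229.82716049 192.34567901] ((228.5, 192.5), (35.0, 3.0), -0.0)
[0.44816733 0.08284262 0.161     ]
[0.57820637 0.20028614 0.206     ]
[0.5921961  0.02104607 0.206     ]
```

View pics/crop1.png

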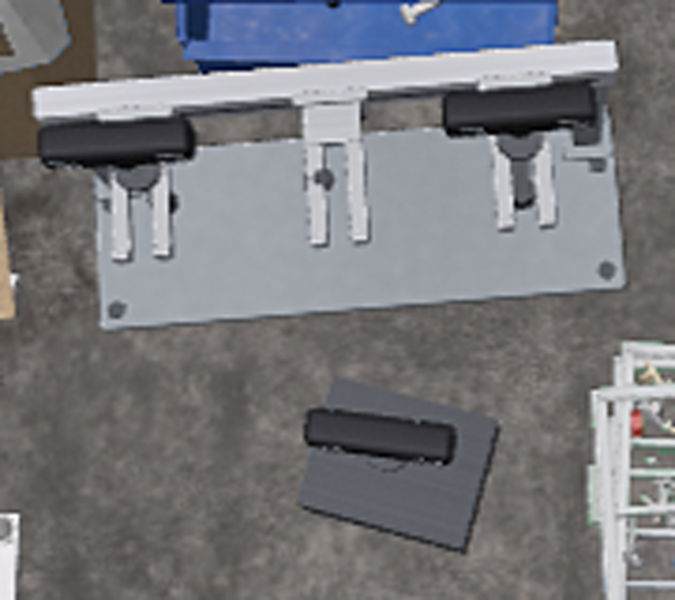

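View pics/crop2.png

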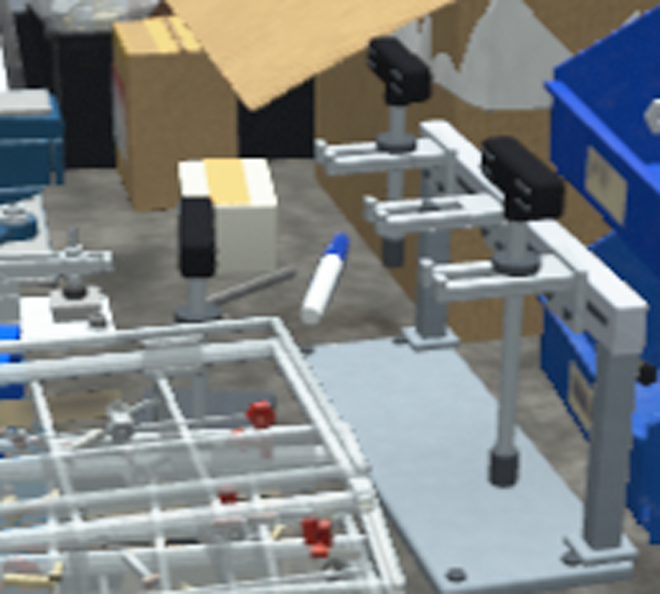

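Crop 1: the black bar sits on the shank in the dark steel block (handle from crop (305,427) to (455,447)), so the choice holds. The middle fork's tips are at (319,243) and (360,240). Outer fork tips: left (122,258)/(163,255), right (506,226)/(547,224). Crop 2 shows the key's handle end at (197,237) and collar at (197,317).

```bash
python3 - <<'E'
from h import *
np.set_printoptions(precision=4,suppress=True)
a=cv2.imread("pics/top0.png"); g=cv2.GaussianBlur(a,(3,3),0).max(2)
for th in(45,52,58):
  m=(g<th).astype(np.uint8); 
  for name,(x0,y0,x1,y1) in dict(key=(275,252,330,278),L=(205,175,258,196),R=(313,168,365,188)).items():
    n,l,s,ce=cv2.connectedComponentsWithStats(m[y0:y1,x0:x1]); k=1+np.argmax(s[1:,4])
    p=(np.argwhere(l==k)[:,::-1]+[x0,y0]).astype(np.float32); r=cv2.minAreaRect(p)
    z=.151 if name=="key" else .196
    bx=cv2.boxPoints(r); P=np.array([plane("top",q,z)[:2] for q in bx]); c=plane("top",r[0],z)
    e=[P[1]-P[0],P[2]-P[1]]; e=sorted(e,key=np.linalg.norm); d=e[1]
    print(th,name,r[0],s[k,4],c[:2],[1e3*np.linalg.norm(v) for v in e],"yaw of y axis",np.degrees(np.arctan2(-d[0]*np.sign(d[1]),abs(d[1]))))
f=lambda x,y:(200+(x+.5)/3.75-.5,150+(y+.5)/3.75-.5)
T={k:plane("top",f(*v),.154) for k,v in dict(L1=(122,259),L2=(163,256),M1=(319,244),M2=(360,241),R1=(506,229),R2=(547,226)).items()}
L=(T['L1']+T['L2'])/2;M=(T['M1']+T['M2'])/2;R=(T['R1']+T['R2'])/2
d=(L-R)[:2]; print("tips L M R",L,M,R,"span",np.linalg.norm(d),"yaw",np.degrees(np.arctan2(-d[0],d[1])),[np.linalg.norm(T[k+'1']-T[k+'2']) for k in 'LMR'])
s=lambda x,y:(220+(x+.5)/3.3-.5,130+(y+.5)/3.3-.5)
print("key handle side/top",two(f(380,437),s(197,237)))
print("L handle",two(f(117,143),s(399,70)),"R",two(f(520,110),s(522,178)))
print("flap",two((203,155),(358,130)),two((203,237),(297,162)))
for X in((.2,-.42,.3),(.29,-.44,.4),(.36,-.25,.3)): print(X,proj("top",X))
E
```

```text
45 key (300.46533203125, 270.2254638671875) 27 [0.4437 0.0862] [np.float64(2.66238557180064), np.float64(29.974610360961705)] yaw of y axis -8.414750859494422
45 L (228.56422424316406, 192.52725219726562) 76 [0.5713 0.2081] [np.float64(6.621143626650935), np.float64(42.984421727872736)] yaw of y axis 3.7081650148860192
45 R (338.11383056640625, 183.36553955078125) 65 [0.5875 0.0209] [np.float64(6.293804235471763), np.float64(34.2198979349462)] yaw of y axis 4.933246692386986
52 key (300.9599914550781, 270.2799987792969) 39 [0.4436 0.0854] [np.float64(3.4675422087830885), np.float64(35.182327043574674)] yaw of y axis -7.801197720081917
52 L (226.5, 192.0) 100 [0.5722 0.2117] [np.float64(7.0587744095747125), np.float64(53.43924687286401)] yaw of y axis 0.02862197949536496
52 R (341.39459228515625, 179.33242797851562) 153 [0.5946 0.0154] [np.float64(21.402923111499987), np.float64(57.263547869955225)] yaw of y axis 9.291239404520299
58 key (300.9181213378906, 266.1346130371094) 154 [0.4509 0.0856] [np.float64(18.17110119051839), np.float64(68.68045291013911)] yaw of y axis -7.0759093965
[... 240 characters left out ...]
t64(23.53802406601565), np.float64(69.24651289374344)] yaw of y axis 4.20807341898479
tips L M R [0.5354 0.1997 0.154 ] [0.5429 0.1062 0.154 ] [0.5503 0.0178 0.154 ] span 0.18250877039560293 yaw 4.692989500058291 [np.float64(0.01956168817638147), np.float64(0.019478137606586777), np.float64(0.01940068842699041)]
key handle side/top (array([0.4512, 0.0856, 0.1492]), array([0.]))
L handle (array([0.5802, 0.2051, 0.1936]), array([0.])) R (array([0.5958, 0.0207, 0.1946]), array([0.]))
flap (array([0.6266, 0.2492, 0.2199]), array([0.])) (array([0.5046, 0.2583, 0.1592]), array([0.]))
(0.2, -0.42, 0.3) [664.8872 440.9079]
(0.29, -0.44, 0.4) [726.8649 378.8995]
(0.36, -0.25, 0.3) [529.1972 318.8621]
```

```bash
cat >> h.py <<'E'
def plan(pos,yaw_y,n):
    """constant per-row tool delta to reach pos with tool pointing down, tool y at yaw_y deg; also prints single-shot tool shift"""
    s=manip.observe(); R=np.array(s['ee_rot']); p=np.array(s['tcp_pos'])
    c,w=np.cos(np.radians(yaw_y)),np.sin(np.radians(yaw_y))
    G=np.array([[-w,c,0],[c,w,0],[0,0,-1.]])
    from scipy.spatial.transform import Rotation as Q
    rv=Q.from_matrix(R.T@G).as_rotvec(degrees=True); r=Q.from_rotvec(rv/n,degrees=True).as_matrix()
    S=sum(np.linalg.matrix_power(r,k) for k in range(n))
    d=np.linalg.solve(S,R.T@(np.array(pos)-p))
    np.set_printoptions(precision=4,suppress=True); print("t",s['clock'],"tcp",p,"yaw_y",np.degrees(np.arctan2(R[1,1],R[0,1])),"F",np.array(s['contact_force']),"grip",s['grip_width'],s['gripper_force']); print("per row",d,rv/n,"total",R.T@(np.array(pos)-p),rv)
    return d
E
python3 -c "
from h import *
plan((.451,.0856,.29),-7,24)"
```

```text
t 0.1 tcp [ 0.1624 -0.6288  0.2385] yaw_y -75.51142305325705 F [-0.3261 -0.3087  0.0621] grip 1.0008427214310522 0.0
per row [ 0.0319 -0.012  -0.0021] [-0.0035 -0.0021 -2.8546] total [ 0.4581 -0.6196 -0.0506] [ -0.0833  -0.0493 -68.5114]
```

arm_command([
  {"linear": [0,0,-0.04],"delta_rot": [0,0,0]},
  {"linear": [0,0,-0.04],"delta_rot": [0,0,0]},
  {"linear": [0,0,-0.04],"delta_rot": [0,0,0]},
  {"linear": [0.0319,-0.012,-0.002],"delta_rot": [0,0,-2.855]},
  {"linear": [0.0319,-0.012,-0.002],"delta_rot": [0,0,-2.855]},
  {"linear": [0.0319,-0.012,-0.002],"delta_rot": [0,0,-2.855]},
  {"linear": [0.0319,-0.012,-0.002],"delta_rot": [0,0,-2.855]},
  {"linear": [0.0319,-0.012,-0.002],"delta_rot": [0,0,-2.855]},
], claw=-1)

```text
clock: 0.77
tcp_pos: [0.2923, -0.5168, 0.3689]
ee_rot: [[0.875, 0.484, -0.0], [0.484, -0.875, 0.001], [-0.0, -0.001, -1.0]]
contact_force: [1.0, -1.1, 0.3]
grip_width: 1.0
gripper_force: 0.0
```

arm_command([
  {"linear": [0.0319,-0.012,0],"delta_rot": [0,0,-2.855]},
  {"linear": [0.0319,-0.012,0],"delta_rot": [0,0,-2.855]},
  {"linear": [0.0319,-0.012,0],"delta_rot": [0,0,-2.855]},
  {"linear": [0.0319,-0.012,0],"delta_rot": [0,0,-2.855]},
  {"linear": [0.0319,-0.012,0],"delta_rot": [0,0,-2.855]},
  {"linear": [0.0319,-0.012,0],"delta_rot": [0,0,-2.855]},
  {"linear": [0.0319,-0.012,0],"delta_rot": [0,0,-2.855]},
  {"linear": [0.0319,-0.012,0],"delta_rot": [0,0,-2.855]},
])

```text
clock: 1.43
tcp_pos: [0.4297, -0.2834, 0.3689]
ee_rot: [[0.619, 0.785, -0.001], [0.785, -0.619, 0.0], [-0.0, -0.001, -1.0]]
contact_force: [0.6, -0.0, -1.2]
grip_width: 0.998
gripper_force: 0.0
```

arm_command([
  {"linear": [0.0319,-0.012,0],"delta_rot": [0,0,-2.855]},
  {"linear": [0.0319,-0.012,0],"delta_rot": [0,0,-2.855]},
  {"linear": [0.0319,-0.012,0],"delta_rot": [0,0,-2.855]},
  {"linear": [0.0319,-0.012,0],"delta_rot": [0,0,-2.855]},
  {"linear": [0.0319,-0.012,0],"delta_rot": [0,0,-2.855]},
  {"linear": [0.0319,-0.012,0],"delta_rot": [0,0,-2.855]},
  {"linear": [0.0319,-0.012,0],"delta_rot": [0,0,-2.855]},
  {"linear": [0.0319,-0.012,0],"delta_rot": [0,0,-2.855]},
])

```text
clock: 2.1
tcp_pos: [0.4656, -0.0151, 0.369]
ee_rot: [[0.266, 0.964, -0.0], [0.964, -0.266, -0.0], [-0.0, -0.0, -1.0]]
contact_force: [0.1, -0.0, 0.5]
grip_width: 1.003
gripper_force: 0.0
```

```bash
python3 -c "
from h import *
plan((.451,.0856,.25),-7,8)"
```

```text
t 2.1 tcp [ 0.4656 -0.0151  0.369 ] yaw_y -15.41864707132638 F [ 0.1323 -0.0483  0.5386] grip 1.0028458259577135 0.0
per row [ 0.012  -0.0044  0.0149] [-0.0025  0.0007 -1.0523] total [ 0.0932 -0.0409  0.119 ] [-0.0199  0.0052 -8.4186]
```

arm_command([
  {"linear": [0.016,-0.006,0.02],"delta_rot": [0,0,-1.4]},
  {"linear": [0.016,-0.006,0.02],"delta_rot": [0,0,-1.4]},
  {"linear": [0.016,-0.006,0.02],"delta_rot": [0,0,-1.4]},
  {"linear": [0.016,-0.006,0.02],"delta_rot": [0,0,-1.4]},
  {"linear": [0.016,-0.006,0.02],"delta_rot": [0,0,-1.4]},
  {"linear": [0.016,-0.006,0.02],"delta_rot": [0,0,-1.4]},
  {"linear": [0,0,0],"delta_rot": [0,0,0]},
  {"linear": [0,0,0],"delta_rot": [0,0,0]},
])

```text
clock: 2.77
tcp_pos: [0.4499, 0.0849, 0.2485]
ee_rot: [[0.123, 0.992, -0.003], [0.992, -0.123, -0.0], [-0.0, -0.003, -1.0]]
contact_force: [0.3, -0.7, 0.9]
grip_width: 0.998
gripper_force: 0.0
```

```bash
python3 -c "
from h import *
plan((.451,.0856,.14),-7,8)
im=manip.read_camera('side'); cv2.imwrite('pics/side1.png',im[...,::-1])
cv2.imwrite('pics/crop3.png',cv2.resize(im[60:310,200:420,::-1],None,fx=2.4,fy=2.4,interpolation=cv2.INTER_CUBIC))"
```

```text
t 2.7667 tcp [0.4499 0.0849 0.2485] yaw_y -7.056621171839403 F [ 0.2774 -0.7175  0.8769] grip 0.9983264975300786 0.0
per row [0.0001 0.0001 0.0136] [-0.0181  0.0035 -0.0071] total [0.0009 0.0013 0.1085] [-0.1448  0.0279 -0.0566]
```

View pics/crop3.png

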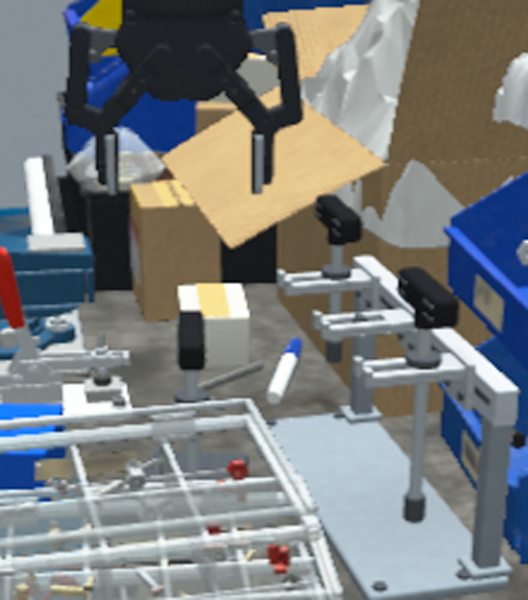

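The open fingers stand at crop x 110 and 258, evenly over the handle at (190,340). Descending and closing.

arm_command([
  {"linear": [0,0.001,0.025],"delta_rot": [0,0,0]},
  {"linear": [0.001,0,0.025],"delta_rot": [0,0,0]},
  {"linear": [0,0,0.025],"delta_rot": [0,0,0]},
  {"linear": [0,0,0.015],"delta_rot": [0,0,0]},
  {"linear": [0,0,0.01],"delta_rot": [0,0,0]},
  {"linear": [0,0,0.008],"delta_rot": [0,0,0]},
  {"linear": [0,0,0],"delta_rot": [0,0,0]},
  {"linear": [0,0,0],"delta_rot": [0,0,0]},
])

```text
clock: 3.48
tcp_pos: [0.4527, 0.0852, 0.142]
ee_rot: [[0.125, 0.992, 0.001], [0.992, -0.125, -0.0], [0.0, 0.001, -1.0]]
contact_force: [-0.1, -0.4, -0.0]
grip_width: 0.998
gripper_force: 0.0
```

arm_command([
  {"linear": [0,0,0],"delta_rot": [0,0,0]},
  {"linear": [0,0,0],"delta_rot": [0,0,0]},
  {"linear": [0,0,0],"delta_rot": [0,0,0]},
  {"linear": [0,0,0],"delta_rot": [0,0,0]},
  {"linear": [0,0,0],"delta_rot": [0,0,0]},
  {"linear": [0,0,0],"delta_rot": [0,0,0]},
  {"linear": [0,0,0],"delta_rot": [0,0,0]},
  {"linear": [0,0,0],"delta_rot": [0,0,0]},
], claw=1, force=60)

```text
clock: 4.15
tcp_pos: [0.4522, 0.0855, 0.1416]
ee_rot: [[0.125, 0.992, 0.001], [0.992, -0.125, -0.0], [0.0, 0.001, -1.0]]
contact_force: [-0.4, -0.4, 5.4]
grip_width: 0.2
gripper_force: 59.1
```

```bash
python3 -c "
from h import *
plan((.451,.0856,.2),-7,8); print(manip.observe()['moment'])"
```

```text
t 4.15 tcp [0.4522 0.0855 0.1416] yaw_y -7.158830410310192 F [-0.4043 -0.3799  5.4104] grip 0.1997967609394801 59.145081639289856
per row [-0.     -0.0002 -0.0073] [ 0.0041 -0.0004 -0.0199] total [-0.     -0.0012 -0.0584] [ 0.033  -0.0031 -0.1588]
[-0.0988  0.1724  0.0415]
```

arm_command([
  {"linear": [0,0,-0.005],"delta_rot": [0,0,0]},
  {"linear": [0,0,-0.01],"delta_rot": [0,0,0]},
  {"linear": [0,0,-0.01],"delta_rot": [0,0,0]},
  {"linear": [0,0,-0.01],"delta_rot": [0,0,0]},
  {"linear": [0,0,-0.01],"delta_rot": [0,0,0]},
  {"linear": [0,0,-0.01],"delta_rot": [0,0,0]},
  {"linear": [0,0,0],"delta_rot": [0,0,0]},
  {"linear": [0,0,0],"delta_rot": [0,0,0]},
])

```text
clock: 4.82
tcp_pos: [0.4523, 0.0853, 0.1969]
ee_rot: [[0.125, 0.992, 0.001], [0.992, -0.125, -0.0], [0.0, 0.001, -1.0]]
contact_force: [0.2, -0.5, -1.6]
grip_width: 0.197
gripper_force: 59.0
```

```bash
python3 -c "
from h import *
plan((.451,.0856,.2),4.7,8); print(manip.observe()['moment'])
im=manip.read_camera('side'); cv2.imwrite('pics/side2.png',im[...,::-1])
a=cv2.resize(im[100:300,210:390,::-1],None,fx=2.8,fy=2.8,interpolation=cv2.INTER_CUBIC)
im=manip.read_camera('top'); cv2.imwrite('pics/top2.png',im[...,::-1])
im2=cv2.resize(im[160:300,260:350,::-1],None,fx=3,fy=3,interpolation=cv2.INTER_CUBIC)
o=np.zeros((600,800,3),np.uint8); o[:a.shape[0],:a.shape[1]]=a; o[:420,510:780]=im2; cv2.imwrite('pics/crop4.png',o)"
```

```text
t 4.8167 tcp [0.4523 0.0853 0.1969] yaw_y -7.177042253308122 F [ 0.2343 -0.5494 -1.5865] grip 0.19703381490493868 59.03302252292633
per row [ 0.     -0.0002 -0.0004] [ 0.0093  0.0006 -1.4846] total [ 0.0001 -0.0013 -0.0031] [  0.074    0.0046 -11.877 ]
[ 0.0097 -0.0069  0.0254]
```

View pics/crop4.png

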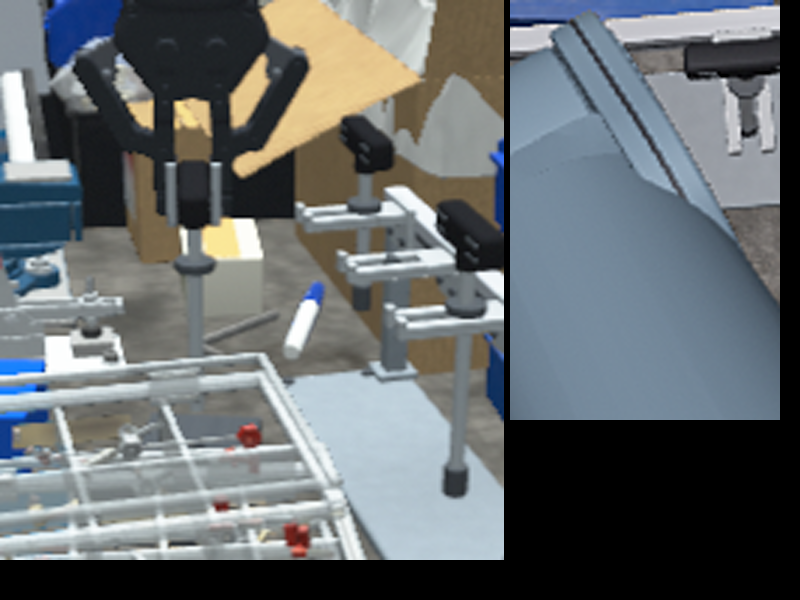

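Key is lifted and upright between the fingers (collar at (195,264) in the left panel); the arm hides the middle fork from above, so I refine the slot line from the first top picture.

```bash
python3 - <<'E'
from h import *
np.set_printoptions(precision=4,suppress=True)
a=cv2.imread("pics/top0.png"); g=a.min(2).astype(float)
print(g[200,278:304].astype(int)); print(g[206:220,285].astype(int),g[206:220,296].astype(int))
def fork(cols,rows):
    out=[]
    for v in range(*rows):
        x=np.arange(*cols); w=np.clip(g[v,cols[0]:cols[1]]-185,0,None)
        mid=(cols[0]+cols[1]-1)/2
        mid=(w*x).sum()/w.sum()
        l=x<mid; cl=(w*x)[l].sum()/w[l].sum(); cr=(w*x)[~l].sum()/w[~l].sum()
        P=plane("top",((cl+cr)/2,v),.150); out.append(list(P[:2])+[cr-cl])
    return np.array(out)
r=np.radians(4.7); ex=np.array([np.cos(r),np.sin(r)]); ey=np.array([-np.sin(r),np.cos(r)])
for n,c,ro in(("L",(226,248),(204,216)),("M",(278,302),(192,211)),("R",(330,350),(194,207))):
    o=fork(c,ro); y=o[:,:2]@ey; x=o[:,:2]@ex; print(n,"rackx",x[[0,-1]],"racky med",np.median(y),y.std(),"slope deg",np.degrees(np.arctan(np.polyfit(x,y,1)[0])),"sep",np.median(o[:,2]))
    print(np.round(y*1e3,1))
for P in((.451,.0856),(.4522,.0855)): print("key",np.array(P)@ex,np.array(P)@ey)
E
```

```text
[158 159 147 115 190 201 201 199 130  69 135 161 156 151 170 213 194 197
 193 139 154 154 153 153 153 154]
[199 199 200 200 199 199 211 201 209  89 141 160 158 158] [202 202 198 199 200 195 197 216  94 136 157 158 157 156]
L rackx [0.5773 0.5569] racky med 0.15632415976922764 0.00042575708099008456 slope deg 0.6888427778321116 sep 11.01845674167103
[156.  156.3 156.4 156.2 156.1 156.5 156.7 156.7 156.9 156.4 156.1 155.1]
M rackx [0.5918 0.5586] racky med 0.061620140319939655 0.0030448336243918826 slope deg -1.8578481436881142 sep 10.97484276729557
[61.2 61.6 61.6 62.8 63.2 52.1 52.2 63.  62.4 62.4 62.3 61.7 61.3 60.7
 61.  61.1 61.6 61.6 61.7]
R rackx [0.5809 0.5587] racky med -0.027703701999645853 0.0006999033866781288 slope deg 2.953339308225385 sep 10.80358350236645
[-27.8 -27.6 -27.5 -26.7 -26.4 -26.9 -27.4 -27.7 -28.9 -28.7 -28.2 -28.
 -27.9]
key 0.456497397793666 0.04835789291947547
key 0.4576851688069846 0.04815990297043763
```

```bash
cat >> h.py <<'E'
r=np.radians(4.7); ex=np.array([np.cos(r),np.sin(r)]); ey=np.array([-np.sin(r),np.cos(r)])
def rk():
    s=manip.observe(); p=np.array(s['tcp_pos']); F=np.array(s['contact_force'])[:2]; q=np.array(s['ee_rot'])
    print("t %.2f rack xyz %.1f %.1f %.1f yaw %.2f F xyz %.1f %.1f %.1f M %s"%(s['clock'],p[:2]@ex*1e3,p[:2]@ey*1e3,p[2]*1e3,np.degrees(np.arctan2(q[1,1],q[0,1])),F@ex,F@ey,s['contact_force'][2],np.round(s['moment'],2)))
E
python3 -c "
from h import *
P=.533*ex+.0616*ey; plan((*P,.198),4.7,8);rk()"
```

```text
t 4.9167 tcp [0.4516 0.0852 0.196 ] yaw_y -7.166666534360401 F [-0.8967 -0.4065 -1.8609] grip 0.1992528970064779 59.03296172618866
per row [ 0.0028  0.0092 -0.0003] [-0.0049  0.0021 -1.4833] total [ 0.029   0.0715 -0.0021] [ -0.0393   0.0168 -11.8667]
t 4.92 rack xyz 457.1 47.9 196.0 yaw -7.17 F xyz -0.9 -0.3 -1.9 M [-0.03 -0.02  0.  ]
```

arm_command([
  {"linear": [0.0028,0.0092,-0.0002],"delta_rot": [0,0,-1.48]},
  {"linear": [0.0028,0.0092,-0.0002],"delta_rot": [0,0,-1.48]},
  {"linear": [0.0028,0.0092,-0.0002],"delta_rot": [0,0,-1.48]},
  {"linear": [0.0028,0.0092,-0.0002],"delta_rot": [0,0,-1.48]},
  {"linear": [0.0028,0.0092,-0.0002],"delta_rot": [0,0,-1.48]},
  {"linear": [0.0028,0.0092,-0.0002],"delta_rot": [0,0,-1.48]},
  {"linear": [0.0028,0.0092,-0.0002],"delta_rot": [0,0,-1.48]},
  {"linear": [0.0028,0.0092,-0.0002],"delta_rot": [0,0,-1.48]},
])

```text
clock: 5.58
tcp_pos: [0.5271, 0.1056, 0.1978]
ee_rot: [[-0.084, 0.996, -0.0], [0.996, 0.084, 0.0], [0.0, -0.0, -1.0]]
contact_force: [-0.0, 0.1, -2.0]
grip_width: 0.2
gripper_force: 59.0
```

arm_command([
  {"linear": [0,0,0],"delta_rot": [0,0,0]},
  {"linear": [0,0,0],"delta_rot": [0,0,0]},
  {"linear": [0,0,0],"delta_rot": [0,0,0]},
])

```text
clock: 5.83
tcp_pos: [0.5257, 0.1052, 0.1977]
ee_rot: [[-0.082, 0.997, -0.001], [0.997, 0.082, -0.0], [-0.0, -0.001, -1.0]]
contact_force: [0.2, -0.8, -2.2]
grip_width: 0.2
gripper_force: 58.9
```

```bash
python3 -c "
from h import *
rk()
im=manip.read_camera('side'); rk(); cv2.imwrite('pics/side3.png',im[...,::-1])
a=cv2.resize(im[100:260,230:410,::-1],None,fx=4.2,fy=3.7,interpolation=cv2.INTER_CUBIC); 
a=cv2.resize(im[110:250,270:410,::-1],None,fx=4.2,fy=4.2,interpolation=cv2.INTER_CUBIC); cv2.imwrite('pics/crop5.png',a)
for z in(.150,.154):
  for x in(.533,.55): print(proj('side',(*(x*ex+.0616*ey),z)))
"
```

```text
t 5.83 rack xyz 532.5 61.7 197.7 yaw 4.68 F xyz 0.2 -0.8 -2.2 M [-0.01  0.05 -0.  ]
t 5.88 rack xyz 532.4 61.6 197.7 yaw 4.67 F xyz -0.9 0.1 -1.9 M [-0.05  0.06  0.  ]
[322.01601854 194.29690438]
[331.70402819 193.44235757]
[322.05461843 192.05352472]
[331.75931424 191.20706266]
```

View pics/crop5.png

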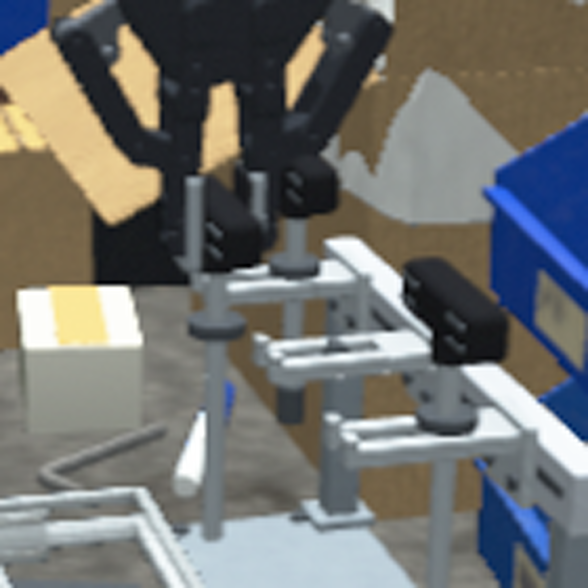

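Key hangs upright, its collar (216,325) just above the middle fork's mouth (262,337), neighbours clear. Sliding in gently.

arm_command([
  {"linear": [0,0.003,0],"delta_rot": [0,0,0]},
  {"linear": [0,0.003,0],"delta_rot": [0,0,0]},
  {"linear": [0,0.003,0],"delta_rot": [0,0,0]},
  {"linear": [0,0.002,0],"delta_rot": [0,0,0]},
  {"linear": [0,0.002,0],"delta_rot": [0,0,0]},
  {"linear": [0,0.002,0],"delta_rot": [0,0,0]},
  {"linear": [0,0,0],"delta_rot": [0,0,0]},
  {"linear": [0,0,0],"delta_rot": [0,0,0]},
])

```text
clock: 6.55
tcp_pos: [0.5411, 0.1065, 0.1978]
ee_rot: [[-0.082, 0.997, -0.0], [0.997, 0.082, 0.0], [0.0, -0.0, -1.0]]
contact_force: [-0.1, 0.1, -2.3]
grip_width: 0.205
gripper_force: 58.9
```

```bash
python3 -c "
from h import *
rk()"
```

```text
t 6.55 rack xyz 548.0 61.8 197.8 yaw 4.68 F xyz -0.1 0.1 -2.3 M [-0.01  0.    0.05]
```

arm_command([
  {"linear": [0,0.001,0],"delta_rot": [0,0,0]},
  {"linear": [0,0.001,0],"delta_rot": [0,0,0]},
  {"linear": [0,0.001,0],"delta_rot": [0,0,0]},
  {"linear": [0,0.001,0],"delta_rot": [0,0,0]},
  {"linear": [0,0,0],"delta_rot": [0,0,0]},
])

```text
clock: 6.97
tcp_pos: [0.5453, 0.1068, 0.1979]
ee_rot: [[-0.081, 0.997, 0.0], [0.997, 0.081, 0.0], [0.0, 0.0, -1.0]]
contact_force: [-0.2, 0.9, -0.8]
grip_width: 0.198
gripper_force: 58.9
```

```bash
python3 -c "
from h import *
rk()"
```

```text
t 6.97 rack xyz 552.2 61.7 197.9 yaw 4.67 F xyz -0.1 0.9 -0.8 M [0.01 0.02 0.04]
```

arm_command([
  {"linear": [0,0.001,0],"delta_rot": [0,0,0]},
  {"linear": [0,0.001,0],"delta_rot": [0,0,0]},
  {"linear": [0,0.001,0],"delta_rot": [0,0,0]},
  {"linear": [0,0.001,0],"delta_rot": [0,0,0]},
  {"linear": [0,0,0],"delta_rot": [0,0,0]},
])

```text
clock: 7.38
tcp_pos: [0.5493, 0.1071, 0.1979]
ee_rot: [[-0.082, 0.997, 0.0], [0.997, 0.082, 0.0], [0.0, 0.0, -1.0]]
contact_force: [0.0, 0.3, -1.1]
grip_width: 0.199
gripper_force: 58.9
```

arm_command([
  {"linear": [0,0.001,0],"delta_rot": [0,0,0]},
  {"linear": [0,0.001,0],"delta_rot": [0,0,0]},
  {"linear": [0,0.001,0],"delta_rot": [0,0,0]},
  {"linear": [0,0.001,0],"delta_rot": [0,0,0]},
  {"linear": [0,0,0],"delta_rot": [0,0,0]},
])

```text
clock: 7.8
tcp_pos: [0.5533, 0.1075, 0.1979]
ee_rot: [[-0.082, 0.997, 0.0], [0.997, 0.082, 0.0], [0.0, 0.0, -1.0]]
contact_force: [-0.2, -0.5, -2.0]
grip_width: 0.2
gripper_force: 58.9
```

```bash
python3 -c "
from h import *
rk()"
```

```text
t 7.80 rack xyz 560.2 61.8 197.9 yaw 4.68 F xyz -0.2 -0.5 -2.0 M [-0.02 -0.06 -0.02]
```

Apparently inside the slot, no contact. Feel sideways to confirm and centre.

arm_command([
  {"linear": [0.001,0,0],"delta_rot": [0,0,0]},
  {"linear": [0.001,0,0],"delta_rot": [0,0,0]},
  {"linear": [0,0,0],"delta_rot": [0,0,0]},
  {"linear": [0,0,0],"delta_rot": [0,0,0]},
])

```text
clock: 8.13
tcp_pos: [0.553, 0.1088, 0.1978]
ee_rot: [[-0.081, 0.997, -0.0], [0.997, 0.081, -0.001], [-0.001, -0.0, -1.0]]
contact_force: [0.0, -2.3, -1.6]
grip_width: 0.198
gripper_force: 58.9
```

arm_command([
  {"linear": [-0.001,0,0],"delta_rot": [0,0,0]},
  {"linear": [-0.001,0,0],"delta_rot": [0,0,0]},
  {"linear": [-0.001,0,0],"delta_rot": [0,0,0]},
  {"linear": [-0.001,0,0],"delta_rot": [0,0,0]},
  {"linear": [0,0,0],"delta_rot": [0,0,0]},
  {"linear": [0,0,0],"delta_rot": [0,0,0]},
])

```text
clock: 8.63
tcp_pos: [0.5531, 0.1058, 0.1979]
ee_rot: [[-0.082, 0.997, -0.0], [0.997, 0.082, 0.0], [0.0, -0.0, -1.0]]
contact_force: [-0.4, 1.0, -1.5]
grip_width: 0.202
gripper_force: 59.0
```

```bash
python3 -c "
from h import *
rk()"
```

```text
t 8.63 rack xyz 559.9 60.1 197.9 yaw 4.69 F xyz -0.3 1.1 -1.5 M [ 0.11 -0.03  0.  ]
```

Contact on both sides (−2.3 N, +1.1 N): the shank is in the slot, centre near y 61.5. Going on to the catch.

arm_command([
  {"linear": [0.0014,0,0],"delta_rot": [0,0,0]},
  {"linear": [0,0.002,0],"delta_rot": [0,0,0]},
  {"linear": [0,0.002,0],"delta_rot": [0,0,0]},
  {"linear": [0,0.002,0],"delta_rot": [0,0,0]},
  {"linear": [0,0.002,0],"delta_rot": [0,0,0]},
  {"linear": [0,0.002,0],"delta_rot": [0,0,0]},
  {"linear": [0,0.002,0],"delta_rot": [0,0,0]},
  {"linear": [0,0,0],"delta_rot": [0,0,0]},
])

```text
clock: 9.3
tcp_pos: [0.5656, 0.1078, 0.1979]
ee_rot: [[-0.081, 0.997, 0.0], [0.997, 0.081, 0.0], [0.0, 0.0, -1.0]]
contact_force: [-0.4, 1.2, -1.1]
grip_width: 0.199
gripper_force: 59.0
```

arm_command([
  {"linear": [0,0.001,0],"delta_rot": [0,0,0]},
  {"linear": [0,0.001,0],"delta_rot": [0,0,0]},
  {"linear": [0,0.001,0],"delta_rot": [0,0,0]},
  {"linear": [0,0.001,0],"delta_rot": [0,0,0]},
  {"linear": [0,0,0],"delta_rot": [0,0,0]},
])

```text
clock: 9.72
tcp_pos: [0.5693, 0.1081, 0.1979]
ee_rot: [[-0.081, 0.997, 0.0], [0.997, 0.081, 0.0], [0.0, 0.0, -1.0]]
contact_force: [0.3, -0.3, -1.6]
grip_width: 0.197
gripper_force: 59.0
```

```bash
python3 -c "
from h import *
rk()"
```

```text
t 9.72 rack xyz 576.2 61.1 197.9 yaw 4.67 F xyz 0.3 -0.3 -1.6 M [0.   0.06 0.02]
```

arm_command([
  {"linear": [0.0003,0.001,0],"delta_rot": [0,0,0]},
  {"linear": [0,0.001,0],"delta_rot": [0,0,0]},
  {"linear": [0,0.001,0],"delta_rot": [0,0,0]},
  {"linear": [0,0.001,0],"delta_rot": [0,0,0]},
  {"linear": [0,0,0],"delta_rot": [0,0,0]},
])

```text
clock: 10.13
tcp_pos: [0.5723, 0.1081, 0.1974]
ee_rot: [[-0.081, 0.997, -0.002], [0.997, 0.081, -0.001], [-0.001, -0.002, -1.0]]
contact_force: [-2.6, -1.6, -2.2]
grip_width: 0.198
gripper_force: 59.1
```

arm_command([
  {"linear": [0,0.001,0],"delta_rot": [0,0,0]},
  {"linear": [0,0.001,0],"delta_rot": [0,0,0]},
  {"linear": [0,0.001,0],"delta_rot": [0,0,0]},
  {"linear": [0,0,0],"delta_rot": [0,0,0]},
])

```text
clock: 10.47
tcp_pos: [0.5759, 0.1082, 0.1975]
ee_rot: [[-0.081, 0.997, -0.001], [0.997, 0.081, -0.001], [-0.001, -0.001, -1.0]]
contact_force: [-1.4, -3.2, -2.9]
grip_width: 0.198
gripper_force: 58.9
```

```bash
python3 -c "
from h import *
rk()"
```

```text
t 10.47 rack xyz 582.9 60.6 197.5 yaw 4.66 F xyz -1.6 -3.0 -2.9 M [-0.81  0.54  0.02]
```

arm_command([
  {"linear": [0,0.001,0],"delta_rot": [0,0,0]},
  {"linear": [0,0.001,0],"delta_rot": [0,0,0]},
  {"linear": [0,0.001,0],"delta_rot": [0,0,0]},
  {"linear": [0,0.001,0],"delta_rot": [0,0,0]},
  {"linear": [0,0,0],"delta_rot": [0,0,0]},
])

```text
clock: 10.88
tcp_pos: [0.5812, 0.1093, 0.1983]
ee_rot: [[-0.081, 0.997, 0.002], [0.997, 0.081, 0.0], [0.0, 0.002, -1.0]]
contact_force: [1.3, -2.9, -3.1]
grip_width: 0.197
gripper_force: 58.9
```

```bash
python3 -c "
from h import *
rk()"
```

```text
t 10.88 rack xyz 588.2 61.3 198.3 yaw 4.66 F xyz 1.1 -3.0 -3.1 M [-0.88 -0.21 -0.04]
```

Past the catch (force now pulls inward). Feel for the end of the slot.

arm_command([
  {"linear": [0,0.001,0],"delta_rot": [0,0,0]},
  {"linear": [0,0.001,0],"delta_rot": [0,0,0]},
  {"linear": [0,0.001,0],"delta_rot": [0,0,0]},
  {"linear": [0,0.001,0],"delta_rot": [0,0,0]},
  {"linear": [0,0,0],"delta_rot": [0,0,0]},
])

```text
clock: 11.3
tcp_pos: [0.5848, 0.1102, 0.1982]
ee_rot: [[-0.082, 0.997, 0.002], [0.997, 0.082, 0.001], [0.001, 0.002, -1.0]]
contact_force: [1.6, -1.4, -1.8]
grip_width: 0.201
gripper_force: 59.0
```

arm_command([
  {"linear": [0,0.001,0],"delta_rot": [0,0,0]},
  {"linear": [0,0.001,0],"delta_rot": [0,0,0]},
  {"linear": [0,0,0],"delta_rot": [0,0,0]},
])

```text
clock: 11.55
tcp_pos: [0.586, 0.1109, 0.198]
ee_rot: [[-0.082, 0.997, 0.0], [0.997, 0.082, 0.001], [0.001, 0.0, -1.0]]
contact_force: [-1.0, -0.2, -1.3]
grip_width: 0.2
gripper_force: 59.1
```

```bash
python3 -c "
from h import *
rk()"
```

```text
t 11.55 rack xyz 593.2 62.5 198.0 yaw 4.72 F xyz -1.0 -0.1 -1.3 M [-0.02 -0.12 -0.04]
```

arm_command([
  {"linear": [0,0.0007,0],"delta_rot": [0,0,0]},
  {"linear": [0,0.0008,0],"delta_rot": [0,0,0]},
  {"linear": [0,0,0],"delta_rot": [0,0,0]},
  {"linear": [0,0,0],"delta_rot": [0,0,0]},
])

```text
clock: 11.88
tcp_pos: [0.5874, 0.1101, 0.1978]
ee_rot: [[-0.082, 0.997, -0.0], [0.997, 0.082, 0.0], [0.0, -0.0, -1.0]]
contact_force: [-0.9, -0.5, -2.9]
grip_width: 0.199
gripper_force: 59.1
```

```bash
python3 -c "
from h import *
rk()"
```

```text
t 11.88 rack xyz 594.5 61.6 197.8 yaw 4.69 F xyz -0.9 -0.4 -2.9 M [ 0.    0.08 -0.01]
```

arm_command([
  {"linear": [0,0.0008,0],"delta_rot": [0,0,0]},
  {"linear": [0,0.0007,0],"delta_rot": [0,0,0]},
  {"linear": [0,0,0],"delta_rot": [0,0,0]},
  {"linear": [0,0,0],"delta_rot": [0,0,0]},
])

```text
clock: 12.22
tcp_pos: [0.589, 0.1101, 0.1979]
ee_rot: [[-0.082, 0.997, -0.0], [0.997, 0.082, 0.0], [0.0, -0.0, -1.0]]
contact_force: [-0.0, -0.2, -1.6]
grip_width: 0.199
gripper_force: 59.1
```

```bash
python3 -c "
from h import *
rk()"
```

```text
t 12.22 rack xyz 596.0 61.4 197.9 yaw 4.68 F xyz -0.1 -0.2 -1.6 M [0.04 0.05 0.05]
```

arm_command([
  {"linear": [0,0.0008,0],"delta_rot": [0,0,0]},
  {"linear": [0,0.0007,0],"delta_rot": [0,0,0]},
  {"linear": [0,0,0],"delta_rot": [0,0,0]},
  {"linear": [0,0,0],"delta_rot": [0,0,0]},
])

```text
clock: 12.55
tcp_pos: [0.5901, 0.1102, 0.1978]
ee_rot: [[-0.082, 0.997, -0.001], [0.997, 0.082, -0.0], [-0.0, -0.001, -1.0]]
contact_force: [-0.8, 0.6, -2.4]
grip_width: 0.198
gripper_force: 59.2
```

```bash
python3 -c "
from h import *
rk()"
```

```text
t 12.55 rack xyz 597.2 61.5 197.8 yaw 4.69 F xyz -0.8 0.7 -2.4 M [-0.08  0.4  -0.  ]
```

arm_command([
  {"linear": [0,0.0005,0],"delta_rot": [0,0,0]},
  {"linear": [0,0.0005,0],"delta_rot": [0,0,0]},
  {"linear": [0,0,0],"delta_rot": [0,0,0]},
  {"linear": [0,0,0],"delta_rot": [0,0,0]},
])

```text
clock: 12.88
tcp_pos: [0.5905, 0.1102, 0.1977]
ee_rot: [[-0.082, 0.997, -0.002], [0.997, 0.082, -0.001], [-0.0, -0.002, -1.0]]
contact_force: [-5.0, -0.3, 1.7]
grip_width: 0.199
gripper_force: 59.6
```

```bash
python3 -c "
from h import *
rk()"
```

```text
t 12.88 rack xyz 597.6 61.5 197.7 yaw 4.69 F xyz -5.0 0.2 1.7 M [-0.15  1.36 -0.02]
```

End of slot reached (−5 N at x 597.5). Ease off and lower.

arm_command([
  {"linear": [0,-0.0008,0],"delta_rot": [0,0,0]},
  {"linear": [0,0,0.002],"delta_rot": [0,0,0]},
  {"linear": [0,0,0.002],"delta_rot": [0,0,0]},
  {"linear": [0,0,0.002],"delta_rot": [0,0,0]},
  {"linear": [0,0,0.002],"delta_rot": [0,0,0]},
  {"linear": [0,0,0.001],"delta_rot": [0,0,0]},
  {"linear": [0,0,0],"delta_rot": [0,0,0]},
  {"linear": [0,0,0],"delta_rot": [0,0,0]},
])

```text
clock: 13.55
tcp_pos: [0.5903, 0.1102, 0.1883]
ee_rot: [[-0.082, 0.997, -0.001], [0.997, 0.082, -0.0], [0.0, -0.001, -1.0]]
contact_force: [-4.8, -0.2, -4.0]
grip_width: 0.2
gripper_force: 59.0
```

```bash
python3 -c "
from h import *
rk()"
```

```text
t 13.55 rack xyz 597.4 61.5 188.3 yaw 4.69 F xyz -4.8 0.2 -4.0 M [-0.02  1.   -0.05]
```

arm_command([
  {"linear": [0,-0.0006,0],"delta_rot": [0,0,0]},
  {"linear": [0,0,0.0005],"delta_rot": [0,0,0]},
  {"linear": [0,0,0.0005],"delta_rot": [0,0,0]},
  {"linear": [0,0,0.0005],"delta_rot": [0,0,0]},
  {"linear": [0,0,0],"delta_rot": [0,0,0]},
  {"linear": [0,0,0],"delta_rot": [0,0,0]},
])

```text
clock: 14.05
tcp_pos: [0.5902, 0.1102, 0.1875]
ee_rot: [[-0.082, 0.997, 0.0], [0.997, 0.082, 0.0], [0.0, 0.0, -1.0]]
contact_force: [-3.7, -0.5, 0.5]
grip_width: 0.199
gripper_force: 59.5
```

```bash
python3 -c "
from h import *
rk()"
```

```text
t 14.05 rack xyz 597.3 61.4 187.5 yaw 4.68 F xyz -3.7 -0.2 0.5 M [-0.12  0.96 -0.02]
```

arm_command([
  {"linear": [0,-0.0004,0],"delta_rot": [0,0,0]},
  {"linear": [0,0,0.0005],"delta_rot": [0,0,0]},
  {"linear": [0,0,0.0005],"delta_rot": [0,0,0]},
  {"linear": [0,0,0],"delta_rot": [0,0,0]},
  {"linear": [0,0,0],"delta_rot": [0,0,0]},
])

```text
clock: 14.47
tcp_pos: [0.5901, 0.1102, 0.1868]
ee_rot: [[-0.082, 0.997, 0.001], [0.997, 0.082, 0.0], [0.0, 0.001, -1.0]]
contact_force: [-2.9, -0.9, 3.6]
grip_width: 0.203
gripper_force: 59.9
```

```bash
python3 -c "
from h import *
rk()
im=manip.read_camera('side'); rk(); cv2.imwrite('pics/side4.png',im[...,::-1])
a=cv2.resize(im[110:250,290:430,::-1],None,fx=4.2,fy=4.2,interpolation=cv2.INTER_CUBIC); cv2.imwrite('pics/crop6.png',a)
"
```

```text
t 14.47 rack xyz 597.2 61.5 186.8 yaw 4.68 F xyz -2.9 -0.7 3.6 M [-0.12  0.67  0.01]
t 14.52 rack xyz 597.2 61.5 186.8 yaw 4.68 F xyz -2.2 -1.1 3.7 M [-0.12  0.76  0.  ]
```

View pics/crop6.png

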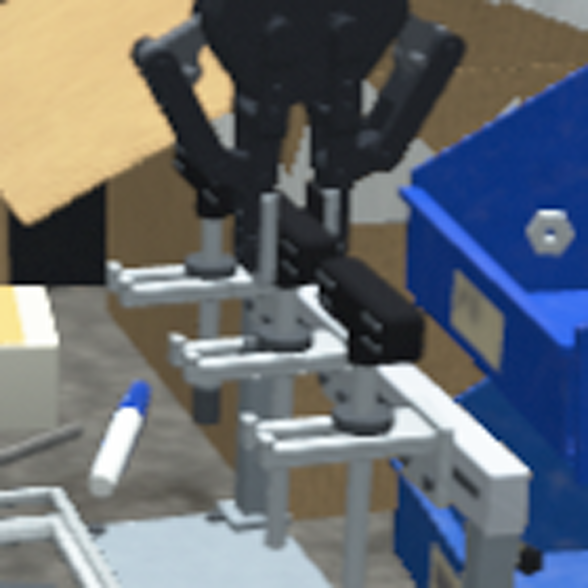

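Collar (285,335) sits on the prongs at the slot's end, handle parallel to the neighbours'; height agrees (TCP 186.8 vs 186.6 expected). Release half-way and lift off.

arm_command([
  {"linear": [0,0,0],"delta_rot": [0,0,0]},
  {"linear": [0,0,0],"delta_rot": [0,0,0]},
  {"linear": [0,0,0],"delta_rot": [0,0,0]},
  {"linear": [0,0,0],"delta_rot": [0,0,0]},
  {"linear": [0,0,0],"delta_rot": [0,0,0]},
  {"linear": [0,0,0],"delta_rot": [0,0,0]},
], claw=0, force=20)

```text
clock: 15.02
tcp_pos: [0.5898, 0.1101, 0.1863]
ee_rot: [[-0.082, 0.997, 0.0], [0.997, 0.082, 0.0], [0.0, 0.0, -1.0]]
contact_force: [0.4, 0.7, -1.0]
grip_width: 0.498
gripper_force: 0.0
```

```bash
python3 -c "
from h import *
rk(); print(manip.observe()['grip_width'])
im=manip.read_camera('side'); cv2.imwrite('pics/side5.png',im[...,::-1])
a=cv2.resize(im[110:250,290:430,::-1],None,fx=4.2,fy=4.2,interpolation=cv2.INTER_CUBIC); cv2.imwrite('pics/crop7.png',a)
"
```

```text
t 15.02 rack xyz 596.8 61.4 186.3 yaw 4.68 F xyz 0.5 0.6 -1.0 M [-0.    0.04  0.03]
0.4981872971006079
```

View pics/crop7.png

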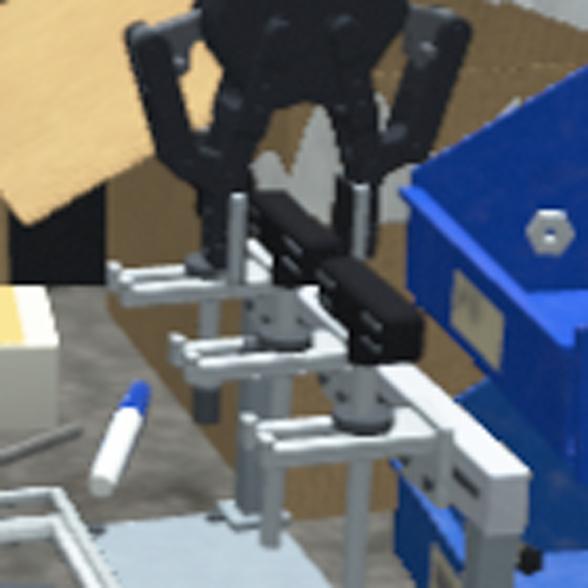

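The key hangs free with clear pads on both sides (238,240)/(360,220). Lifting straight up, then backing away for a last look.

arm_command([
  {"linear": [0,0,-0.005],"delta_rot": [0,0,0]},
  {"linear": [0,0,-0.015],"delta_rot": [0,0,0]},
  {"linear": [0,0,-0.025],"delta_rot": [0,0,0]},
  {"linear": [0,0,-0.03],"delta_rot": [0,0,0]},
  {"linear": [0,0,-0.03],"delta_rot": [0,0,0]},
  {"linear": [0,0,-0.03],"delta_rot": [0,0,0]},
  {"linear": [-0.02,-0.02,-0.01],"delta_rot": [0,0,0]},
  {"linear": [-0.03,-0.03,0],"delta_rot": [0,0,0]},
])

```text
clock: 15.73
tcp_pos: [0.5465, 0.0605, 0.3351]
ee_rot: [[-0.087, 0.996, 0.007], [0.996, 0.087, 0.004], [0.003, 0.008, -1.0]]
contact_force: [0.5, -1.9, -0.1]
grip_width: 0.499
gripper_force: 0.0
```

arm_command([
  {"linear": [-0.04,-0.02,0],"delta_rot": [0,0,3]},
  {"linear": [-0.04,-0.02,0],"delta_rot": [0,0,3]},
  {"linear": [-0.04,-0.01,0],"delta_rot": [0,0,3]},
  {"linear": [-0.04,-0.01,0],"delta_rot": [0,0,3]},
  {"linear": [-0.04,0,0],"delta_rot": [0,0,3]},
  {"linear": [-0.03,0,0],"delta_rot": [0,0,3]},
  {"linear": [-0.01,0,0],"delta_rot": [0,0,0]},
  {"linear": [0,0,0],"delta_rot": [0,0,0]},
])

```text
clock: 16.4
tcp_pos: [0.4738, -0.1806, 0.3316]
ee_rot: [[0.235, 0.972, -0.0], [0.972, -0.235, -0.001], [-0.001, 0.0, -1.0]]
contact_force: [-0.1, 0.4, -0.1]
grip_width: 0.5
gripper_force: 0.0
```

```bash
python3 -c "
from h import *
rk()
a=manip.read_camera('side')[110:260,270:430,::-1]; b=manip.read_camera('top')[140:330,200:380,::-1]
o=np.zeros((600,800,3),np.uint8); a=cv2.resize(a,None,fx=2.5,fy=2.5,interpolation=2); b=cv2.resize(b,None,fx=2.2,fy=2.2,interpolation=2)
o[:a.shape[0],:400]=a; o[:b.shape[0],402:402+b.shape[1]]=b; cv2.imwrite('pics/crop8.png',o)"
```

```text
t 16.40 rack xyz 457.4 -218.9 331.6 yaw -13.61 F xyz -0.1 0.4 -0.1 M [ 0.03  0.   -0.02]
```

View pics/crop8.png

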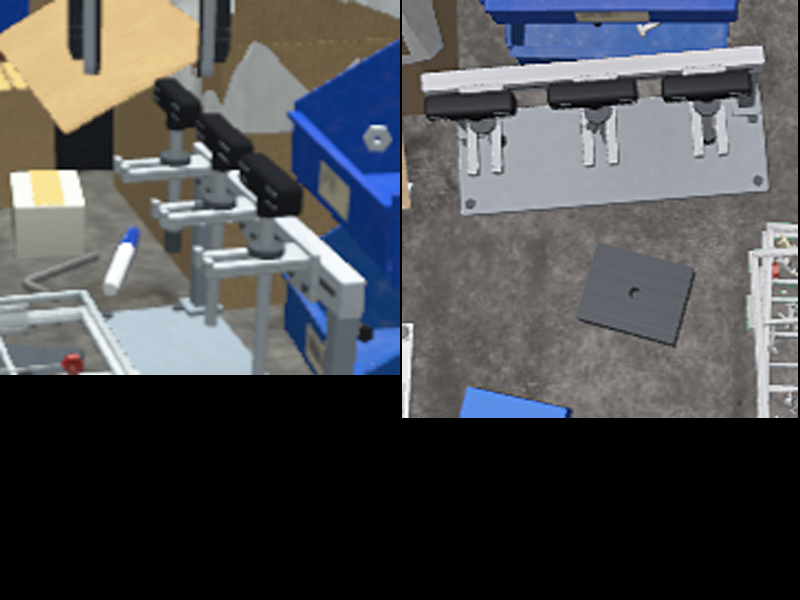

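All three handles stand in line along the rail (top panel: 470,103 / 592,93 / 706,86), the middle collar is flat at the slot's end, and the block is empty at (634,292). Handing in.

```bash
python3 -c "
from cell import manip
print(manip.finish_job())"
```

```text
the job is handed in; nothing more can be done
None
```

The T-handle key hangs fully home on the middle fork, past the catch, with its collar flat and its handle in line with the rail; I let go, moved the arm clear, and handed the job in at about 16.5 s.

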